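# Find the hub socket that fits the cutter's nut

## Task

The vegetable cutter's cover is off for a blade change. First push the stop plunger on the cutter's control box down through its whole stroke to trip the drive and let it spring back; then try the three winged sockets on the hexagonal hub nut until you find the one that goes on, and seat it fully home on the nut, standing the ones that do not fit back upright on the white board. Finish still gripping the fitting socket, seated straight on the nut, and leave everything else on the counter where it is.

Things in the scene. Friction and masses are not known exactly. Their poses are not given: they have to be found in the camera images.
- cutter: The vegetable cutter, grey and steel, fixed to the counter. Origin: on the counter, below the nut's axis; z up. A drum of radius 104 mm with a flat cutting disc (radius 88, top 64 mm above the counter, low blades to 69) and in its middle a white hub (radius 26) carrying the nut. On its +y side a control box, x -45 to 45, y 98 to 174, 75 mm high, with the stop plunger on it.
- nut_seat (a point): Middle of the hub top, 85 mm above the counter, on the nut's axis; axes as the cutter's. The fixed steel nut stands 18 mm up from it: 14 mm of hexagon, 24 across flats, flats facing +-y and every 60 degrees on, then 4 mm tapering to a flat end 18 across. The fitting socket (1 mm play a side) goes down until its rim lies here; the others are too narrow and stop 15 mm or more above.
- plunger_top (a point): Middle of the top face of the stop plunger, a plain steel knob 33 mm across standing up out of a collar (46 across, top 87 mm above the counter) on the control box; top face 107 mm above the counter when up. Pushed straight down.
- plunger (a joint): Stroke of the stop plunger in m: 0 up, 0.012 fully down against its stop. A spring raises it again; it needs 2 N to start and 6 N at the bottom. It counts as pushed through from 0.0105.
- board: White plastic board, 180 (x) by 290 (y) by 12 mm thick, fixed to the counter. Origin: centre of its underside; its top is 12 mm above the counter. The three sockets stand on it, about 88 mm apart along its y, each turned a little.
- socket_a: Steel socket key standing mouth down on the board. The three look alike; only the bore width differs: try them. Origin: centre of the mouth rim (underside), z up. 0 to 30 mm: hexagonal skirt, 36 across flats, 42 across corners. 30 to 68 mm: upright wing grip, 14 thick (along y), 40 long (along x), centred. Bore 22 deep, its flats facing +-y and every 60 degrees on. About 160 g.
- socket_b: Steel socket key standing mouth down on the board. The three look alike; only the bore width differs: try them. Origin: centre of the mouth rim (underside), z up. 0 to 30 mm: hexagonal skirt, 36 across flats, 42 across corners. 30 to 68 mm: upright wing grip, 14 thick (along y), 40 long (along x), centred. Bore 22 deep, its flats facing +-y and every 60 degrees on. About 160 g.
- socket_c: Steel socket key standing mouth down on the board. The three look alike; only the bore width differs: try them. Origin: centre of the mouth rim (underside), z up. 0 to 30 mm: hexagonal skirt, 36 across flats, 42 across corners. 30 to 68 mm: upright wing grip, 14 thick (along y), 40 long (along x), centred. Bore 22 deep, its flats facing +-y and every 60 degrees on. About 160 g.
- washer: Bystander: loose flat steel washer 32 across, 5 thick, lying on the board. Origin: centre of its underside.
- jar: Bystander: jar 56 across, 100 high, beyond the board. Origin: centre of its base.
- scraper: Bystander: blue plastic bowl scraper, about 200 long, lying beyond the board.
- bowl: Bystander: steel bowl 180 across, 75 high, beyond the cutter. Origin: centre of its base.
- ladle: Bystander: long steel spoon lying beyond the control box.
- cup: Bystander: steel cup 72 across, 80 high, far right. Origin: centre of its base.
Things that resemble listed ones, but are neither listed nor needed, are in the scene too. What is shaped like the socket_c but orange is not meant. What is shaped like the socket_a but green or yellow is not meant.

How it is judged (in metres and radians):
On the way, in this order (a step that is already met when the one before it is completed fails the run):
1. the stop plunger is pushed through its stroke (value of joint plunger above 0.0105 m), for 0.02 s.
2. the stop plunger has sprung back up (value of joint plunger below 0.003 m), for 0.02 s.
3. a socket is seated fully on the nut (only the one that fits can go down so far) (((z of socket_a in the frame of nut_seat between -0.004 and 0.004 m and horizontal distance between socket_a and nut_seat below 0.004 m and angle between socket_a's own z axis and vertical below 0.09 rad) or (z of socket_b in the frame of nut_seat between -0.004 and 0.004 m and horizontal distance between socket_b and nut_seat below 0.004 m and angle between socket_b's own z axis and vertical below 0.09 rad) or (z of socket_c in the frame of nut_seat between -0.004 and 0.004 m and horizontal distance between socket_c and nut_seat below 0.004 m and angle between socket_c's own z axis and vertical below 0.09 rad))), for 0.2 s.
At the end, for the whole second after the job is handed in: The fitting socket stands on the nut with its rim within 4 mm of the hub's flat top, its axis within 4 mm of the nut's and upright within 5 degrees, at rest and still gripped by the fingers (more than 2 N); the plunger is up again; the other two sockets stand upright on the board, released (value of joint plunger below 0.003 m and (((z of socket_a in the frame of nut_seat between -0.004 and 0.004 m and horizontal distance between socket_a and nut_seat below 0.004 m and angle between socket_a's own z axis and vertical below 0.09 rad) and contact force between the fingers and socket_a above 2 N and linear speed of each of socket_a, socket_b, socket_c below 0.02 m/s and angle between each of socket_b, socket_c's own z axis and vertical below 0.15 rad and z of socket_b in the frame of board between 0.006 and 0.017 m and x of socket_b in the frame of board between -0.09 and 0.09 m and y of socket_b in the frame of board between -0.145 and 0.145 m and contact force between the fingers and socket_b below 0.2 N and z of socket_c in the frame of board between 0.006 and 0.017 m and x of socket_c in the frame of board between -0.09 and 0.09 m and y of socket_c in the frame of board between -0.145 and 0.145 m and contact force between the fingers and socket_c below 0.2 N) or ((z of socket_b in the frame of nut_seat between -0.004 and 0.004 m and horizontal distance between socket_b and nut_seat below 0.004 m and angle between socket_b's own z axis and vertical below 0.09 rad) and contact force between the fingers and socket_b above 2 N and linear speed of each of socket_b, socket_a, socket_c below 0.02 m/s and angle between each of socket_a, socket_c's own z axis and vertical below 0.15 rad and z of socket_a in the frame of board between 0.006 and 0.017 m and x of socket_a in the frame of board between -0.09 and 0.09 m and y of socket_a in the frame of board between -0.145 and 0.145 m and contact force between the fingers and socket_a below 0.2 N and z of socket_c in the frame of board between 0.006 and 0.017 m and x of socket_c in the frame of board between -0.09 and 0.09 m and y of socket_c in the frame of board between -0.145 and 0.145 m and contact force between the fingers and socket_c below 0.2 N) or ((z of socket_c in the frame of nut_seat between -0.004 and 0.004 m and horizontal distance between socket_c and nut_seat below 0.004 m and angle between socket_c's own z axis and vertical below 0.09 rad) and contact force between the fingers and socket_c above 2 N and linear speed of each of socket_c, socket_a, socket_b below 0.02 m/s and angle between each of socket_a, socket_b's own z axis and vertical below 0.15 rad and z of socket_a in the frame of board between 0.006 and 0.017 m and x of socket_a in the frame of board between -0.09 and 0.09 m and y of socket_a in the frame of board between -0.145 and 0.145 m and contact force between the fingers and socket_a below 0.2 N and z of socket_b in the frame of board between 0.006 and 0.017 m and x of socket_b in the frame of board between -0.09 and 0.09 m and y of socket_b in the frame of board between -0.145 and 0.145 m and contact force between the fingers and socket_b below 0.2 N))); the arm keeps its last pose, push and grip.
It fails at once if a bystander was shifted by more than 3 cm (distance of any of washer, jar, scraper, bowl, ladle, cup from where it was at the start of the episode above 0.03 m).
It also fails if it takes over 72 s, if anything falls off the work surface, if the arm or the gripper's body presses on something with over 40 N, if the wrist force passes 120 N, or if a joint passes its speed limit or range.

## Robot

A 6-joint arm with a two-finger parallel gripper is mounted at the origin on the work surface. World frame = base frame: x ahead of the robot, y to its left, z up, the work surface at z = 0. Lengths are in mm, angles in rad, forces in N, time in s.
With the tool pointing down it reaches from about 350 to 775 mm from the base axis. Payload 7.3 kg.
Tool frame: the origin (TCP) lies on the front face of the gripper's body, between the roots of the fingers; the fingertips stand 66 mm ahead of it and the grasp point (between the pads) lies 47 mm ahead of it (bot.tip_extent is the distance from the TCP to the fingertips, in mm); z points along the fingers, y is the line along which they close (so a half turn about z gives the same grasp; the last joint's range is limited). The gripper opens to 92 mm and grips with 3 to 60 N. Pads are 19 mm wide; open, the fingers measure 130 mm over their backs; the gripper's body (75 mm by 190 mm) begins 47 mm behind the grasp point.
Start: joints at [1.203, 0.342, 1.524, -0, 1.275, -0.146], TCP at [115.474, 512.157, 292.241] pointing down, gripper open.
Joint ranges: [-2.53, 2.53], [-0.77, 2.02], [0.04, 2.7], [-1, 4.14], [0.28, 2.66], [-3.11, 3.11]. Speed limits (rad/s): [2.57, 2.57, 3.14, 3.14, 3.14, 3.14].

## Interface

Orientations are given as [roll, pitch, yaw] about the fixed x, y, z axes, in that order (R = Rz(yaw) Ry(pitch) Rx(roll)).
In Python, from plant import readout, viewer, order, bot gives the robot as it stands.
- The arm moves only by the shell command python3 -m creep 'ROWS'. ROWS is text: rows parted by semicolons, each of 7 numbers parted by spaces: the shift along the world's x, y, z in m, then the turn, a rotation vector about the world's x, y, z in rad, then the opening in per cent of the stroke, from 0 (shut) to 100 (fully open). A call has 1 to 8 rows; each row shifts and turns the commanded pose from where the row before left it; what a row does not reach is not made up. A row lasts 1/12 s, in which the tool goes at most 41.7 mm and 7.16 degrees, less where a joint would pass 70% of its speed; a pose out of reach is approached as far as the arm can. A call is refused whole if a number of a shift passes 0.0417 or a number of a turn 0.125, either way. A call with a gripper value outside its range is refused whole. The fingers move at their own pace and stop on an object; the grip force is fixed at half the most. Time passes only in rows, so rows that do not move let the fingers close. It gives the time, the measured TCP pose, the force, the opening and the grip force at its end, in the units of the state.
- readout.get_obs(): the state, without advancing time (a new reading comes with each control period).
- viewer.capture(name): name is "side" or "top" or "wrist"; returns the picture (400x640x3 uint8, red, green, blue); there is no depth.
- viewer.camera_info(name): a dict with "fx", "fy", "cx", "cy" (pixels), "origin" and "rotation" of the camera in the world. Camera axes: x right, y up, looking along -z (the intrinsics and any distortion apply to the point x, -y, -z); pixel columns grow to the right and rows downward; lengths in mm; the calibration is good to about 2 mm. A picture is of the moment at which its call begins: read the wrist's pose just before it. camera_info takes no time and is no camera call; for the wrist camera it gives the pose at the moment of the call.
- order.close_job(): hands the job in; it is judged then, once.
The state is a dict: "time": time; "joint_positions": joint angles; "dq": joint speeds; "tau": joint torques, N m; "tool_pos": TCP position; "tcp_rot": TCP orientation; "contact_force": force on the tool from outside, world axes, zero at the start; "moment": the same for the moment, N m; "grip_width": finger opening in mm; "finger_force": force on a finger pad.
Only numpy, scipy, OpenCV 4.12 (cv2) and the standard library are available. Lean on these libraries where they do the work, as an engineer would, in place of code of your own. Each camera call takes 0.05 s, during which the arm holds its last target. There are 200 camera calls.

## Working session

There is one attempt and no reset: what is moved stays moved. The work goes in short steps, Python scripts to look and compute and a shell command to move; the robot and the scene stay as the last step left them, time stands still between calls to the robot, and variables do not carry over. Pictures are saved under pics/ and viewed, at most 10 in all, crops included, and the job is handed in when it is done.

```bash
mkdir -p pics; ls; python3 - <<'E'
from plant import readout, viewer, order, bot
import cv2
print(readout.get_obs())
for n in("side","top","wrist"):
    im=viewer.capture(n); cv2.imwrite(f"pics/{n}0.png",im[:,:,::-1]); print(n,viewer.camera_info(n))
E
```

```text
pics
{'time': 0.0, 'joint_positions': array([ 1.20302826e+00,  3.42681508e-01,  1.52499548e+00, -3.25855438e-05,
        1.27540984e+00, -1.46005369e-01]), 'dq': array([ 1.60575894e-03,  1.34073751e-03, -1.37238859e-04, -2.08652830e-03,
       -6.86728619e-05, -7.41483942e-04]), 'tau': array([ 2.60727698e-03, -4.31229007e+01, -2.44221765e+01,  7.21044489e-02,
        5.57627971e-02, -1.23198015e-04]), 'tool_pos': array([115.35128723, 511.85785261, 291.57380288]), 'tcp_rot': array([-3.14010984e+00, -1.86554558e-04,  2.91983933e+00]), 'contact_force': array([-0.91460227,  1.09239772,  0.0403735 ]), 'moment': array([-0.03579438,  0.01918614, -0.02841842]), 'finger_force': 0.0, 'grip_width': 92.18813049321817}
side {'fx': 385.2434934709294, 'fy': 385.2434934709294, 'cx': 310.8963113014316, 'cy': 199.82284847745228, 'origin': array([ 468.99744916, -837.67114648,  742.56686232]), 'rotation': array([ 0.90224877,  0.00538729, -0.12286082])}
top {'fx': 362.5799229763086, 'fy': 362.5799229763086, 'cx': 320.78971795919045, 'cy': 195.416365217818, 'origin': array([456.36652784, -34.48564321, 903.61442418]), 'rotation': array([ 0.13603044,  0.01849372, -1.54532742])}
wrist {'fx': 353.17274808285754, 'fy': 353.17274808285754, 'cx': 325.80602220044665, 'cy': 198.62057997760124, 'origin': array([ 47.60728327, 527.5568976 , 384.69374266]), 'rotation': array([-0.25931809,  0.00185635,  1.34862161])}
```

View pics/top0.png

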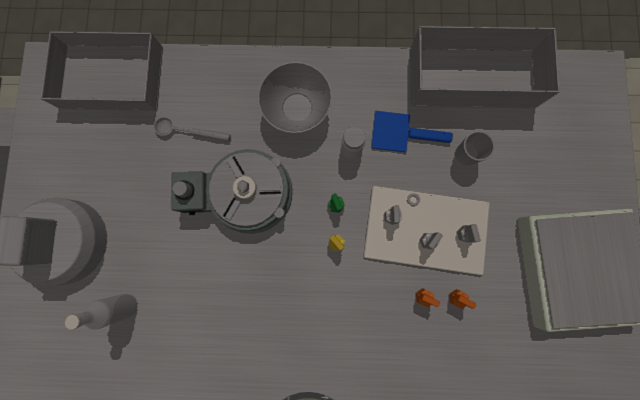

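View pics/side0.png

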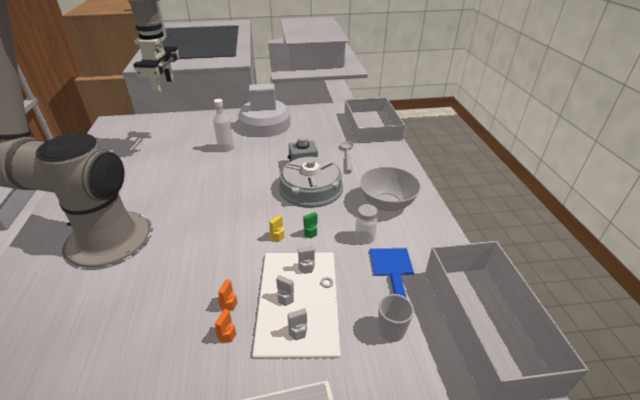

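Both views agree. The grey sockets stand on the board at top-view pixels (393,215), (431,240) and (469,233). The lookalikes are off the board: orange (427,298) and (461,299), green (336,203), yellow (338,242). The plunger is on the dark box at (182,188) and the nut is at (243,187). The bottle at (72,320) and the appliance at (45,240) aren't needed. I choose the three grey ones on the board and the knob on the control box.

```bash
cat > h.py <<'E'
from plant import readout, viewer, order, bot
import numpy as np, cv2
from scipy.spatial.transform import Rotation as R
def ray(ci,u,v):
    d=np.array([(u-ci['cx'])/ci['fx'],-(v-ci['cy'])/ci['fy'],-1.])
    return np.array(ci['origin']),R.from_euler('xyz',ci['rotation']).apply(d)
def onz(ci,u,v,z):
    o,d=ray(ci,u,v); return o+d*(z-o[2])/d[2]
def proj(ci,p):
    q=R.from_euler('xyz',ci['rotation']).inv().apply(np.array(p,float)-ci['origin'])
    return np.array([ci['cx']+ci['fx']*q[0]/-q[2],ci['cy']-ci['fy']*q[1]/-q[2]])
def tri(c1,p1,c2,p2):
    o1,d1=ray(c1,*p1);o2,d2=ray(c2,*p2)
    t=np.linalg.lstsq(np.c_[d1,-d2],o2-o1,rcond=None)[0]
    a,b=o1+t[0]*d1,o2+t[1]*d2
    return (a+b)/2,np.linalg.norm(a-b)
E
python3 - <<'E'
from h import *
np.set_printoptions(precision=1,suppress=True)
c=viewer.camera_info("top")
for n,p,z in [("nut",(243,187),103),("plunger",(181,188),107),("a",(392,212),80),("b",(433,239),80),("c",(469,233),80),("tl",(372,187),12),("tr",(490,200),12),("br",(484,274),12),("bl",(363,259),12)]:
    print(n,onz(c,*p,z))
im=cv2.imread("pics/top0.png")
a=cv2.resize(im[150:300,140:240],None,fx=4,fy=4,interpolation=2)[:300]
b=cv2.resize(im[175:285,355:500],None,fx=5,fy=5,interpolation=2)
cv2.imwrite("pics/board_crop.png",b)
E
```

```text
nut [580.6 158.2 103. ]
plunger [574.6 296.6 107. ]
a [ 534.4 -179.    80. ]
b [ 475.8 -270.6   80. ]
c [ 491.2 -351.1   80. ]
tl [ 602.  -141.5   12. ]
tr [ 576.1 -430.9   12. ]
br [ 397.3 -410.    12. ]
bl [ 425.1 -120.9   12. ]
```

View pics/board_crop.png

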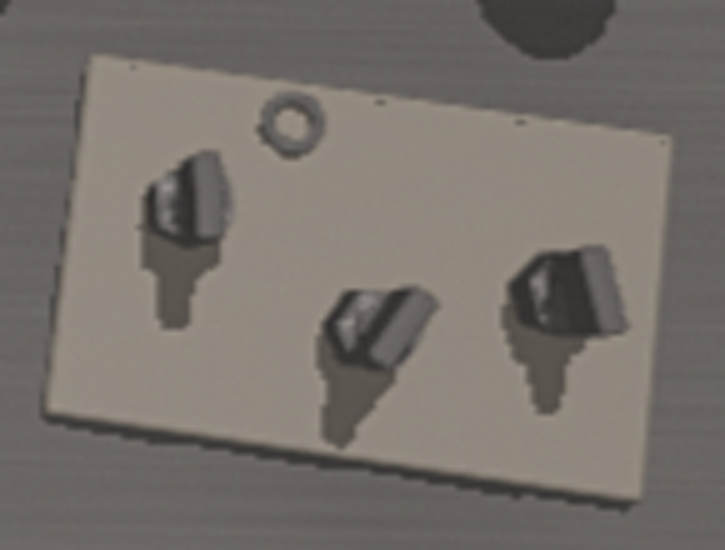

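The crop shows three plain grey winged sockets on the white board, with wing tops at about top pixels (396,214), (436,241) and (476,233). The washer is at (413,200). These are the right ones. Next I check the bottle height and work out the approach.

```bash
python3 - <<'E'
from h import *
np.set_printoptions(precision=1,suppress=True)
c=viewer.camera_info("top");s=viewer.camera_info("side")
print("bottle",tri(c,(72,321),s,(219,102)))
print("plunger",tri(c,(182,188),s,(303,142)))
print("nut",tri(c,(243.5,187),s,(311,165)))
for n,p,q in[("a",(396.4,214),(306,251)),("b",(435.6,240.6),(285,279)),("c",(476,232.6),(297,313))]: print(n,onz(c,*p,80),tri(c,p,s,q))
E
```

```text
bottle (array([299.9, 460.1, 178.9]), np.float64(5.814195872832241))
plunger (array([578.4, 302.3,  87.7]), np.float64(1.7680065319836973))
nut (array([586.3, 161.4,  85.2]), np.float64(5.712467132367412))
a [ 530.1 -189.    80. ] (array([ 532.1, -190.5,   72.2]), np.float64(2.6294982630450514))
b [ 472.4 -276.3   80. ] (array([ 474.8, -276.4,   79.7]), np.float64(4.796945724328887))
c [ 492.5 -366.7   80. ] (array([ 493.8, -367.1,   79.1]), np.float64(2.6004704746077234))
```

```bash
python3 -m creep '0.033 -0.0204 0 0 0 0.0275 0;0.033 -0.0204 0 0 0 0.0275 0;0.033 -0.0204 0 0 0 0.0275 0;0.033 -0.0204 0 0 0 0.0275 0;0.033 -0.0204 0 0 0 0.0275 0;0.033 -0.0204 0 0 0 0.0275 0;0.033 -0.0204 0 0 0 0.0275 0;0.033 -0.0204 0 0 0 0.0275 0' && python3 -m creep '0.033 -0.0204 0 0 0 0 0;0.033 -0.0204 0 0 0 0 0;0.033 -0.0204 0 0 0 0 0;0.033 -0.0204 0 0 0 0 0;0.033 -0.0204 0 0 0 0 0;0.033 -0.0204 0 0 0 0 0;0 0 0 0 0 0 0;0 0 0 0 0 0 0'
python3 - <<'E'
from h import *
np.set_printoptions(precision=2,suppress=True)
c=viewer.camera_info("wrist");o=readout.get_obs();print(o['tool_pos'],o['tcp_rot'],c,o['contact_force'])
cv2.imwrite("pics/w1.png",viewer.capture("wrist")[:,:,::-1])
E
```

```text
time: 0.82
tool_pos: [380.8, 347.6, 292.1]
tcp_rot: [-3.142, -0.0, 3.141]
contact_force: [0.1, 1.7, 0.7]
grip_width: 43.3
finger_force: 0.0
time: 1.48
tool_pos: [578.6, 224.9, 290.9]
tcp_rot: [-3.141, -0.002, 3.137]
contact_force: [-0.2, -0.3, -0.9]
grip_width: 0.3
finger_force: 0.0
[578.64 224.94 290.94] [-3.14 -0.    3.14] {'fx': 353.17274808285754, 'fy': 353.17274808285754, 'cx': 325.80602220044665, 'cy': 198.62057997760124, 'origin': array([509.28, 225.67, 384.02]), 'rotation': array([-0.26,  0.  ,  1.57])} [-0.24 -0.34 -0.89]
```

View pics/w1.png

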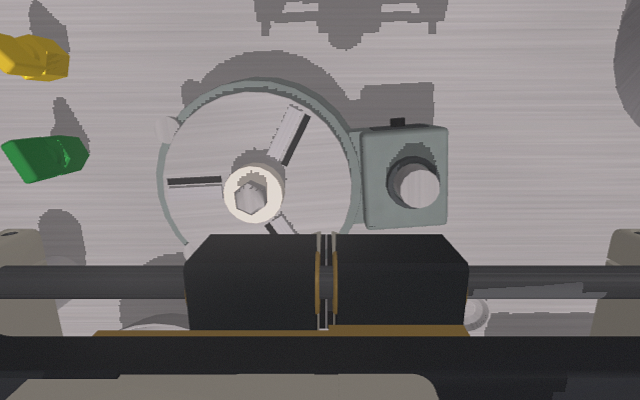

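The wrist view shows the cutter with its white hub at about (253,193), the hex nut at about (250,198) and the knob top at about (420,187) on the control box. I'll measure these with masks.

```bash
python3 - <<'E'
from h import *
np.set_printoptions(precision=2,suppress=True)
c=viewer.camera_info("wrist")
im=cv2.imread("pics/w1.png");hsv=cv2.cvtColor(im,cv2.COLOR_BGR2HSV).astype(int)
b,g,r=[im[:,:,i].astype(int) for i in range(3)]
m=((r>200)&(r-b>12)).astype(np.uint8)
n,l,st,ce=cv2.connectedComponentsWithStats(m[150:235,210:300])
i=1+st[1:,4].argmax(); cs,_=cv2.findContours((l==i).astype(np.uint8),0,1)
k=max(cs,key=cv2.contourArea)
hull=cv2.convexHull(k); e=cv2.fitEllipse(hull.reshape(-1,2).astype(np.float32)); u=np.array(e[0])+[210,150]
print("hub",u,e[1],onz(c,*u,85))
P=np.array([onz(c,x+210,y+150,85)[:2] for x,y in hull.reshape(-1,2)],np.float32); print(cv2.minEnclosingCircle(P))
print("knob px",im[187,420],im[187,400],im[200,395])
gray=cv2.cvtColor(im,cv2.COLOR_BGR2GRAY)
k=gray[160:215,385:450]; 
m=(cv2.inRange(k,135,255));n,l,st,ce=cv2.connectedComponentsWithStats(m)
i=1+st[1:,4].argmax();cs,_=cv2.findContours((l==i).astype(np.uint8),0,1);kk=max(cs,key=cv2.contourArea).reshape(-1,2)
e=cv2.fitEllipse(cv2.convexHull(kk).reshape(-1,2).astype(np.float32));u=np.array(e[0])+[385,160];print("knob",u,e,onz(c,*u,107))
P=np.array([onz(c,x+385,y+160,107)[:2] for x,y in kk],np.float32); print(cv2.minEnclosingCircle(P))
for z,u in[(75,(365,129)),(75,(447,127)),(75,(363,221)),(75,(447,227))]: print(onz(c,*u,z))
big=cv2.resize(im[115:245,150:460],None,fx=2.5,fy=2.5,interpolation=2)
nut=cv2.resize(im[155:235,210:300],None,fx=6,fy=6,interpolation=2)
cv2.imwrite("pics/nut.png",nut)
E
```

```text
hub [252.35 194.4 ] (55.748626708984375, 59.33810806274414) [582.96 161.97  85.  ]
((583.5537109375, 162.04791259765625), 25.728723526000977)
knob px [163 160 168] [124 123 127] [85 82 80]
knob [419.76 188.75] ((34.757450103759766, 28.753015518188477), (37.55433654785156, 39.82320022583008), 57.24962615966797) [573.25 301.95 107.  ]
((573.3999633789062, 302.0596008300781), 16.050222396850586)
[527.75 260.12  75.  ]
[526.32 330.57  75.  ]
[611.07 260.32  75.  ]
[617.18 338.18  75.  ]
```

View pics/nut.png

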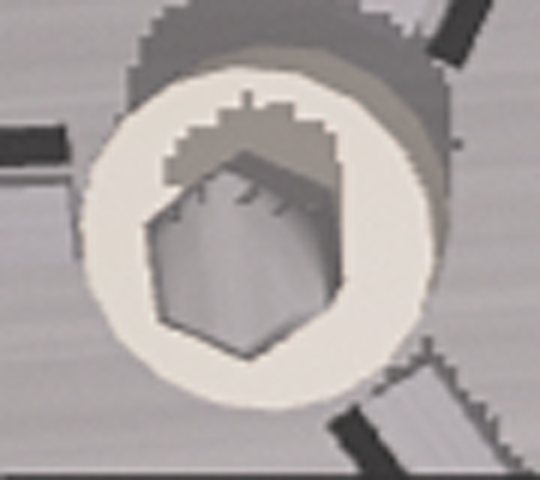

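The nut and hub crop is clear. The hub is at (583,162) and the knob at (573,302). Now I push the plunger.

```bash
python3 -m creep '-0.0025 0.0385 0 0 0 0 0;-0.0025 0.0385 0 0 0 0 0;0 0 -0.036 0 0 0 0;0 0 -0.036 0 0 0 0;0 0 -0.036 0 0 0 0;0 0 0 0 0 0 0;0 0 0 0 0 0 0' && python3 -m creep '0 0 -0.008 0 0 0 0;0 0 -0.006 0 0 0 0;0 0 -0.004 0 0 0 0;0 0 -0.003 0 0 0 0;0 0 0 0 0 0 0;0 0 0 0 0 0 0'
```

```text
time: 2.12
tool_pos: [570.7, 304.2, 183.3]
tcp_rot: [-3.14, -0.004, 3.141]
contact_force: [0.4, -0.4, 2.1]
grip_width: 0.4
finger_force: 0.0
time: 2.62
tool_pos: [573.3, 304.0, 164.5]
tcp_rot: [3.14, 0.003, 3.14]
contact_force: [2.3, 3.0, 5.0]
grip_width: 0.7
finger_force: 2.2
```

```bash
python3 -m creep '0 0 -0.003 0 0 0 0;0 0 -0.002 0 0 0 0;0 0 0 0 0 0 0;0 0 0 0 0 0 0'; python3 -c "
from h import *
print([float(readout.get_obs()['tool_pos'][2]) for _ in range(2)])"
```

```text
time: 2.95
tool_pos: [573.3, 304.0, 160.7]
tcp_rot: [3.14, 0.004, 3.14]
contact_force: [-0.2, 1.8, 11.1]
grip_width: 0.4
finger_force: 5.8
[160.6987023058195, 160.6987023058195]
```

```bash
python3 -m creep '0 0 -0.003 0 0 0 0;0 0 0 0 0 0 0;0 0 0 0 0 0 0'; python3 -m creep '0 0 0.02 0 0 0 0;0 0 0.03 0 0 0 30;0 0 0.03 0 0 0 60;0 0 0.03 0 0 0 60;0 -0.035 0.01 0 0 0 60;0 -0.035 0 0 0 0 60;0 0 0 0 0 0 60;0 0 0 0 0 0 60'
```

```text
time: 3.2
tool_pos: [573.4, 304.1, 160.4]
tcp_rot: [3.139, 0.005, 3.14]
contact_force: [-5.4, -0.4, 25.7]
grip_width: 0.2
finger_force: 13.2
time: 3.87
tool_pos: [572.3, 231.7, 275.2]
tcp_rot: [-3.141, -0.001, 3.137]
contact_force: [0.4, 0.6, 0.1]
grip_width: 42.4
finger_force: 0.0
```

```bash
python3 -m creep '0.014 -0.035 0 0 0 0 60;0.014 -0.035 0 0 0 0 60;0 0 -0.034 0 0 0 60;0 0 -0.034 0 0 0 60;0 0 0 0 0 0 60;0 0 0 0 0 0 60;0 0 0 0 0 0 60'
python3 - <<'E'
from h import *
np.set_printoptions(precision=3,suppress=True)
c=viewer.camera_info("wrist");o=readout.get_obs();print(o['tool_pos'],o['tcp_rot'],c['origin'],c['rotation'])
im=viewer.capture("wrist")[:,:,::-1].copy();cv2.imwrite("pics/w2.png",im);np.save("c2.npy",c,allow_pickle=True)
print(proj(c,[583,162,85]),proj(c,[583,162,103]))
im2=im[80:300,220:440];cv2.imwrite("pics/nut2.png",cv2.resize(im2,None,fx=2.7,fy=2.7,interpolation=2))
E
```

```text
time: 4.45
tool_pos: [600.9, 164.5, 208.5]
tcp_rot: [3.141, 0.001, 3.141]
contact_force: [-0.1, -0.3, 0.8]
grip_width: 55.0
finger_force: 0.0
[600.938 164.521 208.512] [3.141 0.001 3.141] [531.323 164.881 301.394] [-0.26  0.    1.57]
[321.402 189.436] [321.021 196.641]
```

View pics/nut2.png

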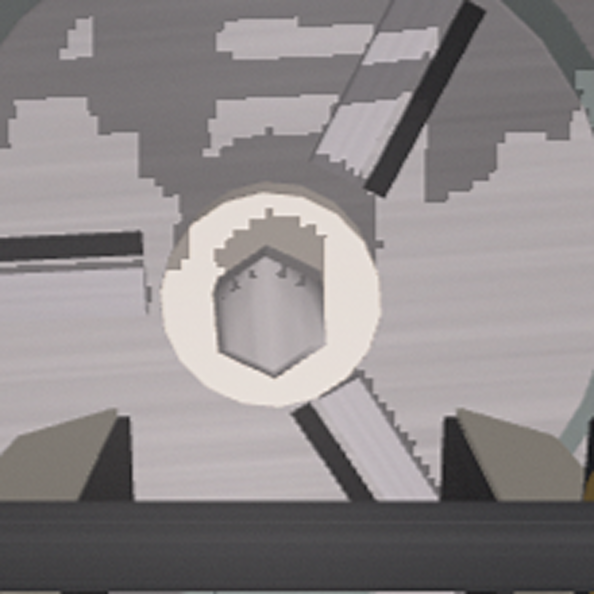

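The crop shows the hub centred at about (271,295) and the hexagon with vertices at about (266,247) and (275,377). That puts the cutter yaw near 0.07 rad, which agrees with the knob direction. I'll refine it.

```bash
python3 - <<'E'
from h import *
np.set_printoptions(precision=2,suppress=True)
c=np.load("c2.npy",allow_pickle=True).item()
im=cv2.imread("pics/w2.png");x0,y0=270,140
b,g,r=[im[y0:240,x0:370,i].astype(int) for i in range(3)]
m=((r>200)&(r-b>8)).astype(np.uint8)
n,l,st,ce=cv2.connectedComponentsWithStats(m);i=1+st[1:,4].argmax()
h=(l==i).astype(np.uint8)
k=cv2.convexHull(max(cv2.findContours(h,0,1)[0],key=cv2.contourArea)).reshape(-1,2)
P=np.array([onz(c,x+x0,y+y0,85)[:2] for x,y in k])
A=np.c_[2*P,np.ones(len(P))];s=np.linalg.lstsq(A,(P**2).sum(1),rcond=None)[0]
print("hub",s[:2],np.sqrt(s[2]+s[0]**2+s[1]**2))
# left/right flats: boundary columns of white at rows of nut (below the shadow)
L=[];Rr=[];
for y in range(190-y0,208-y0):
    row=h[y];z=np.where(row[25:75]==0)[0]+25
    if len(z): L.append((y+y0,z.min()+x0-.5));Rr.append((y+y0,z.max()+x0+.5))
for n,e in(("L",L),("R",Rr)):
    Q=np.array([onz(c,u,v,85)[:2] for v,u in e]);print(n,np.polyfit(Q[:,0],Q[:,1],1)[0],Q.mean(0));print([u for v,u in e])
# nut silhouette lower vertex
z=np.argwhere(h[60:,30:70]==0)
ys,xs=np.where(h==0);inside=[(x,y) for x,y in zip(xs,ys) if 30<x<75 and 40<y<85 and cv2.pointPolygonTest(k.astype(np.float32),(float(x),float(y)),False)>6 or 0]
my=max(y for x,y in inside);xx=[x for x,y in inside if y>=my-1];print("low vertex",np.mean(xx)+x0,my+y0,onz(c,np.mean(xx)+x0,my+y0+.5,85))
E
```

```text
hub [584.58 160.99] 25.581303145026205
L 0.056228481230812054 [588.91 147.7 ]
[np.float64(298.5), np.float64(298.5), np.float64(298.5), np.float64(298.5), np.float64(298.5), np.float64(298.5), np.float64(298.5), np.float64(298.5), np.float64(298.5), np.float64(298.5), np.float64(298.5), np.float64(299.5), np.float64(299.5), np.float64(299.5), np.float64(299.5), np.float64(299.5), np.float64(299.5), np.float64(299.5)]
R 0.08115187579029778 [588.93 173.66]
[np.float64(339.5), np.float64(339.5), np.float64(339.5), np.float64(339.5), np.float64(339.5), np.float64(339.5), np.float64(339.5), np.float64(339.5), np.float64(339.5), np.float64(339.5), np.float64(339.5), np.float64(339.5), np.float64(340.5), np.float64(340.5), np.float64(340.5), np.float64(340.5), np.float64(340.5), np.float64(340.5)]Traceback (most recent call last):
  File "<stdin>", line 23, in <module>
ValueError: max() iterable argument is empty
```

```bash
python3 -m creep '0 0 0.03 0 0 0 60;-0.007 -0.034 0.02 0 0 0 60;-0.007 -0.034 0.02 0 0 0 60;-0.007 -0.034 0.015 0 0 0 60;-0.007 -0.034 0 0 0 0 60;-0.007 -0.034 0 0 0 0 60;-0.007 -0.034 0 0 0 0 60;-0.007 -0.034 0 0 0 0 60' && python3 -m creep '-0.006 -0.034 0 0 0 0 60;-0.006 -0.034 0 0 0 0 60;-0.006 -0.034 0 0 0 0 60;-0.006 -0.034 0 0 0 0 60;-0.006 -0.034 0 0 0 0 60;-0.001 -0.034 0 0 0 0 60;0 0 0 0 0 0 60;0 0 0 0 0 0 60'
python3 - <<'E'
from h import *
c=viewer.camera_info("wrist");o=readout.get_obs();print(o['tool_pos'],o['tcp_rot'],o['joint_positions'],c['origin'],c['rotation'])
im=viewer.capture("wrist")[:,:,::-1].copy();cv2.imwrite("pics/w3.png",im);np.save("c3.npy",c,allow_pickle=True)
E
```

```text
time: 5.17
tool_pos: [551.5, -75.5, 295.0]
tcp_rot: [-3.14, 0.004, 3.141]
contact_force: [0.5, -0.2, 0.4]
grip_width: 55.2
finger_force: 0.0
time: 5.83
tool_pos: [520.6, -279.9, 294.0]
tcp_rot: [-3.14, 0.003, 3.137]
contact_force: [0.4, 0.4, 0.2]
grip_width: 55.1
finger_force: 0.0
[ 520.6312324  -279.85674045  294.04481321] [-3.14001077e+00  2.61329789e-03  3.13744835e+00] [-6.22936964e-01  4.61689825e-01  1.33259893e+00  2.33237004e-04
  1.34425759e+00 -2.18963896e+00] [ 450.88426819 -279.07626383  386.83544531] [-0.26195041  0.0021773   1.56626554]
```

View pics/w3.png

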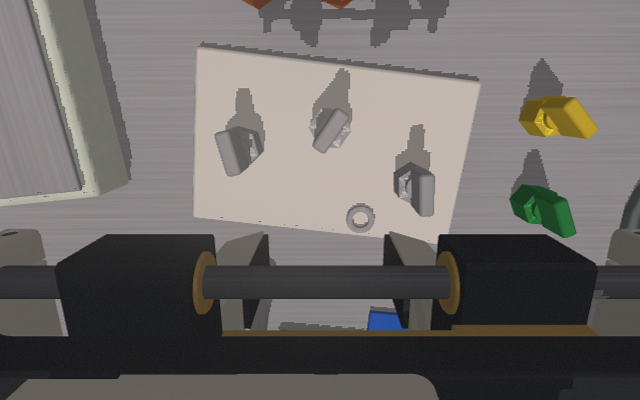

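The view shows the sockets with wing tops at about (230,152), (330,131) and (427,190), and the washer at (361,218). I'll segment the wing tops.

```bash
cat > wing.py <<'E'
from h import *
np.set_printoptions(precision=2,suppress=True)
def wing(im,c,u,v,z=80,tol=9):
    g=cv2.GaussianBlur(im,(3,3),0);mask=np.zeros((402,642),np.uint8)
    cv2.floodFill(g.copy(),mask,(u,v),0,(tol,)*3,(tol,)*3,4|cv2.FLOODFILL_FIXED_RANGE|cv2.FLOODFILL_MASK_ONLY|(255<<8))
    m=cv2.morphologyEx(mask[1:-1,1:-1],cv2.MORPH_OPEN,np.ones((3,3)))
    k=max(cv2.findContours(m,0,1)[0],key=cv2.contourArea).reshape(-1,2)
    P=np.array([onz(c,x,y,z)[:2] for x,y in k],np.float32)
    r=cv2.minAreaRect(P);bx=cv2.boxPoints(r);e=[bx[1]-bx[0],bx[2]-bx[1]];e=max(e,key=np.linalg.norm)
    yaw=(np.arctan2(e[1],e[0])+np.pi/2)%np.pi-np.pi/2
    return np.array(r[0]),r[1],yaw,cv2.minAreaRect(k)
E
python3 - <<'E'
from wing import *
c=np.load("c3.npy",allow_pickle=True).item();im=cv2.imread("pics/w3.png")
for n,p in(("a",(427,190)),("b",(330,131)),("c",(230,152))): 
    for t in (9,14): print(n,*wing(im,c,*p,tol=t))
E
```

```text
a [ 531.3  -188.42] (35.765380859375, 10.70786190032959) 0.065847635 ((428.0, 196.0), (38.0, 12.0), 90.0)
a [ 531.56 -188.4 ] (36.40461349487305, 10.715963363647461) 0.0658474 ((428.0, 196.5), (39.0, 12.0), 90.0)
b [ 473.81 -275.69] (10.042520523071289, 35.822547912597656) -0.60050154 ((330.76922607421875, 131.3461456298828), (11.648704528808594, 42.434566497802734), 33.6900634765625)
b [ 476.67 -272.9 ] (18.78653907775879, 37.78725051879883) -0.6151879 ((334.1471862792969, 134.69496154785156), (22.043119430541992, 44.652767181396484), 34.508522033691406)
c [ 492.78 -365.72] (35.31491470336914, 9.36966609954834) 0.22712243 ((227.1572723388672, 153.95120239257812), (41.627620697021484, 10.472772598266602), 72.75853729248047)
c [ 493.62 -366.32] (37.48589324951172, 11.747427940368652) 0.2305758 ((226.56214904785156, 154.82704162597656), (43.671756744384766, 13.233864784240723), 72.89727020263672)
```

```bash
python3 -m creep '0.0055 0.03 0 0 0 0.035 60;0.0055 0.03 0 0 0 0.035 60;0 0.0315 0 0 0 0 60;0 0 -0.04 0 0 0 50;0 0 -0.04 0 0 0 50;0 0 -0.04 0 0 0 50;0 0 0 0 0 0 50;0 0 0 0 0 0 50'
python3 - <<'E'
from wing import *
c=viewer.camera_info("wrist");o=readout.get_obs();print(o['tool_pos'],o['tcp_rot'])
im=viewer.capture("wrist")[:,:,::-1].copy();cv2.imwrite("pics/w4.png",im)
print(proj(c,[531.4,-188.4,80]))
E
```

```text
time: 6.55
tool_pos: [531.3, -185.3, 172.2]
tcp_rot: [3.14, -0.002, -3.071]
contact_force: [0.1, 0.5, 1.5]
grip_width: 45.8
finger_force: 0.0
[ 531.32 -185.27  172.18] [ 3.14 -0.   -3.07]
[319.44 234.15]
```

```bash
python3 -m creep '0 -0.003 -0.03 0 0 0 50;0 0 -0.029 0 0 0 50;0 0 0 0 0 0 50;0 0 0 0 0 0 0;0 0 0 0 0 0 0;0 0 0 0 0 0 0;0 0 0 0 0 0 0;0 0 0 0 0 0 0'
```

```text
time: 7.27
tool_pos: [532.1, -190.2, 114.8]
tcp_rot: [-3.14, 0.002, -3.073]
contact_force: [-0.9, -0.7, 0.3]
grip_width: 16.8
finger_force: 0.0
```

```bash
python3 -m creep '0 0 0 0 0 0 0;0 0 0 0 0 0 0;0 0 0 0 0 0 0'; python3 -m creep '0 0 0.01 0 0 0 0;0 0 0.02 0 0 0 0;0 0 0.03 0 0 0 0;0 0 0.03 0 0 0 0;0 0 0 0 0 0 0;0 0 0 0 0 0 0'
```

```text
time: 7.52
tool_pos: [531.9, -190.1, 114.3]
tcp_rot: [-3.141, 0.001, -3.073]
contact_force: [0.3, -0.4, 6.6]
grip_width: 14.0
finger_force: 30.0
time: 8.02
tool_pos: [532.0, -190.2, 205.2]
tcp_rot: [-3.14, 0.003, -3.073]
contact_force: [-1.0, -0.4, -1.7]
grip_width: 14.0
finger_force: 30.0
```

```bash
python3 -m creep '0.0048 0.032 0.02 0 0 0 0;0.0048 0.032 0.02 0 0 0 0;0.0048 0.032 0 0 0 0 0;0.0048 0.032 0 0 0 0 0;0.0048 0.032 0 0 0 0 0;0.0048 0.032 0 0 0 0 0;0.0048 0.032 0 0 0 0 0;0.0048 0.032 0 0 0 0 0' && python3 -m creep '0.0048 0.032 0 0 0 0 0;0.0048 0.032 0 0 0 0 0;0.0042 0.031 0 0 0 0 0;0 0 0 0 0 0 0;0 0 -0.018 0 0 0 0;0 0 0 0 0 0 0;0 0 0 0 0 0 0'
python3 - <<'E'
from wing import *
c=viewer.camera_info("wrist");o=readout.get_obs();print(o['tool_pos'],o['tcp_rot'],o['contact_force'])
im=viewer.capture("wrist")[:,:,::-1].copy();cv2.imwrite("pics/w5.png",im);np.save("c5.npy",c,allow_pickle=True)
im=viewer.capture("top")[:,:,::-1].copy();cv2.imwrite("pics/t5.png",im)
im=viewer.capture("side")[:,:,::-1].copy();cv2.imwrite("pics/s5.png",im)
E
```

```text
time: 8.68
tool_pos: [569.1, 67.6, 241.6]
tcp_rot: [3.141, -0.003, -3.073]
contact_force: [0.9, 0.6, -2.1]
grip_width: 13.7
finger_force: 30.0
time: 9.27
tool_pos: [582.6, 160.6, 223.2]
tcp_rot: [-3.141, -0.005, -3.073]
contact_force: [0.8, -0.2, -1.5]
grip_width: 13.9
finger_force: 30.0
[582.55 160.61 223.22] [-3.14 -0.01 -3.07] [ 0.83 -0.18 -1.48]
```

View pics/w5.png

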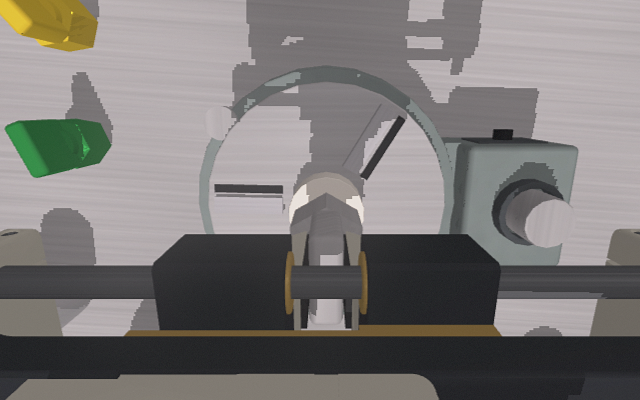

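The view shows the socket in the fingers over the hub, with its near skirt vertex at about (327,192) against the white hub.

```bash
python3 - <<'E'
from wing import *
c=np.load("c5.npy",allow_pickle=True).item();im=cv2.imread("pics/w5.png")
print([(v,*im[v,327]) for v in range(184,216,2)])
for v in (196,204): print(v,[int(x) for x in im[v,284:372,0]])
o=np.array([582.6,160.6,121.]);x=np.array([np.cos(.069),np.sin(.069),0])
for p in (o-21*x,o-21*x+[0,0,30],[584.3,161.2,85],[584.3-26,161.2,85]): print(proj(c,p))
for v in(190,193,196): print(v,onz(c,327,v,121))
E
```

```text
[(184, np.uint8(147), np.uint8(152), np.uint8(161)), (186, np.uint8(148), np.uint8(153), np.uint8(163)), (188, np.uint8(148), np.uint8(153), np.uint8(162)), (190, np.uint8(148), np.uint8(154), np.uint8(163)), (192, np.uint8(145), np.uint8(150), np.uint8(159)), (194, np.uint8(111), np.uint8(111), np.uint8(116)), (196, np.uint8(114), np.uint8(114), np.uint8(118)), (198, np.uint8(112), np.uint8(111), np.uint8(116)), (200, np.uint8(112), np.uint8(113), np.uint8(117)), (202, np.uint8(113), np.uint8(113), np.uint8(116)), (204, np.uint8(111), np.uint8(111), np.uint8(116)), (206, np.uint8(113), np.uint8(111), np.uint8(117)), (208, np.uint8(117), np.uint8(116), np.uint8(121)), (210, np.uint8(116), np.uint8(113), np.uint8(119)), (212, np.uint8(108), np.uint8(107), np.uint8(110)), (214, np.uint8(108), np.uint8(107), np.uint8(111))]
196 [183, 182, 182, 183, 183, 183, 182, 184, 170, 202, 221, 222, 220, 220, 220, 220, 219, 221, 220, 219, 220, 220, 222, 224, 181, 147, 145, 147, 147, 147, 148, 148, 147, 151, 135, 114, 107, 104, 106, 105, 104, 103, 111, 114, 112, 113, 113, 112, 111, 125, 145, 147, 147, 147, 145, 147, 146, 147, 146, 146, 146, 146, 147, 146, 146, 147, 147, 143, 205, 222, 221, 220, 220, 220, 224, 185, 132, 113, 114, 113, 110, 165, 181, 180, 180, 178, 180, 180]
204 [122, 169, 183, 182, 183, 168, 186, 217, 221, 220, 220, 220, 220, 219, 220, 220, 222, 221, 225, 229, 193, 139, 110, 100, 100, 101, 102, 104, 99, 102, 103, 104, 103, 103, 105, 106, 104, 105, 105, 106, 105, 103, 110, 111, 112, 111, 113, 112, 112, 112, 114, 114, 113, 114, 114, 114, 114, 113, 112, 112, 108, 110, 118, 144, 190, 220, 223, 220, 220, 220, 219, 221, 220, 220, 220, 219, 221, 221, 190, 178, 182, 183, 181, 181, 182, 181, 184, 181]
[325.34 193.94]
[325.2  208.62]
[326.21 213.64]
[328.86 176.38]
190 [559.28 159.94 121.  ]
193 [561.03 160.06 121.  ]
196 [562.79 160.18 121.  ]
```

```bash
python3 -m creep '0.0013 0.0005 0 0 0 0 0;0 0 -0.008 0 0 0 0;0 0 -0.007 0 0 0 0;0 0 -0.003 0 0 0 0;0 0 -0.003 0 0 0 0;0 0 -0.002 0 0 0 0;0 0 0 0 0 0 0;0 0 0 0 0 0 0'
```

```text
time: 10.08
tool_pos: [585.3, 161.2, 202.9]
tcp_rot: [-3.141, 0.001, -3.073]
contact_force: [-1.7, -1.6, 3.4]
grip_width: 13.6
finger_force: 30.0
```

```bash
python3 -m creep '0 0 -0.002 0 0 0 0;0 0 -0.002 0 0 0 0;0 0 0 0 0 0 0;0 0 0 0 0 0 0'
```

```text
time: 10.42
tool_pos: [586.1, 161.3, 202.3]
tcp_rot: [-3.141, 0.006, -3.073]
contact_force: [-4.2, -2.8, 20.8]
grip_width: 14.0
finger_force: 30.0
```

```bash
python3 -m creep '-0.0015 -0.001 0.001 0 0 0 0;-0.001 -0.0005 0 0 0 0 0;0 0 0 0 0 0 0;0 0 0 0 0 0 0'; python3 -m creep '0 0 0 0 0 0.04 0;0 0 0 0 0 0 0;0 0 0 0 0 -0.08 0;0 0 0 0 0 0 0'
```

```text
time: 10.75
tool_pos: [585.3, 160.8, 202.4]
tcp_rot: [3.14, 0.01, -3.073]
contact_force: [4.5, 1.7, 10.6]
grip_width: 13.6
finger_force: 30.0
time: 11.08
tool_pos: [585.3, 160.7, 202.4]
tcp_rot: [3.14, 0.01, -3.117]
contact_force: [3.8, 1.2, 10.1]
grip_width: 13.8
finger_force: 30.0
```

Socket a wedges on the taper with its rim about 16 mm up, and the side force centres in both directions, so it is too narrow. I return it to its place.

```bash
python3 -m creep '0 0 0.01 0 0 0.04 0;0 0 0.03 0 0 0 0;-0.0048 -0.032 0 0 0 0 0;-0.0048 -0.032 0 0 0 0 0;-0.0048 -0.032 0 0 0 0 0;-0.0048 -0.032 0 0 0 0 0;-0.0048 -0.032 0 0 0 0 0;-0.0048 -0.032 0 0 0 0 0' && python3 -m creep '-0.0048 -0.032 0 0 0 0 0;-0.0048 -0.032 0 0 0 0 0;-0.0048 -0.032 0 0 0 0 0;-0.0048 -0.032 0 0 0 0 0;-0.0048 -0.031 0 0 0 0 0;0 0 -0.035 0 0 0 0;0 0 -0.035 0 0 0 0;0 0 0 0 0 0 0'
```

```text
time: 11.75
tool_pos: [553.1, -33.1, 238.9]
tcp_rot: [3.141, -0.0, -3.073]
contact_force: [0.3, 0.3, -1.6]
grip_width: 14.0
finger_force: 30.0
time: 12.42
tool_pos: [526.3, -189.9, 162.9]
tcp_rot: [3.135, -0.01, -3.075]
contact_force: [-2.0, 0.4, -2.1]
grip_width: 13.8
finger_force: 30.0
```

```bash
python3 -m creep '0.003 0 -0.025 0 0 0 0;0 0 -0.012 0 0 0 0;0 0 -0.006 0 0 0 0;0 0 -0.004 0 0 0 0;0 0 0 0 0 0 0;0 0 0 0 0 0 0'
```

```text
time: 12.92
tool_pos: [533.2, -191.0, 123.4]
tcp_rot: [-3.141, 0.001, -3.073]
contact_force: [-0.3, 0.3, -1.5]
grip_width: 14.2
finger_force: 30.0
```

```bash
python3 -m creep '0 0 -0.005 0 0 0 0;0 0 -0.002 0 0 0 0;0 0 -0.0015 0 0 0 0;0 0 -0.001 0 0 0 0;0 0 0 0 0 0 0;0 0 0 0 0 0 0'
```

```text
time: 13.42
tool_pos: [532.7, -191.0, 114.2]
tcp_rot: [-3.141, 0.001, -3.073]
contact_force: [-3.0, 1.4, 9.1]
grip_width: 14.1
finger_force: 30.0
```

```bash
python3 -m creep '0 0 0 0 0 0 50;0 0 0 0 0 0 50;0 0 0 0 0 0 50;0 0 0 0 0 0 50;0 0 0.03 0 0 0 50;0 0 0.035 0 0 0 50;0 0 0.03 0 0 0 50' && python3 -m creep '-0.008 -0.035 0 0 0 0.04 50;-0.008 -0.035 0 0 0 0.04 50;-0.008 -0.035 0 0 0 0.04 50;-0.008 -0.035 0 0 0 0.04 50;-0.0075 -0.035 0 0 0 0 50;0 0 0 0 0 0 50;0 0 0 0 0 0 50'
python3 - <<'E'
from wing import *
c=viewer.camera_info("wrist");o=readout.get_obs();print(o['tool_pos'],o['tcp_rot'])
im=viewer.capture("top")[:,:,::-1].copy();cv2.imwrite("pics/t6.png",im)
E
```

```text
time: 14.0
tool_pos: [532.6, -190.9, 208.9]
tcp_rot: [3.141, -0.001, -3.073]
contact_force: [0.7, -0.2, -0.3]
grip_width: 45.7
finger_force: 0.0
time: 14.58
tool_pos: [492.3, -367.6, 207.1]
tcp_rot: [3.141, -0.0, -2.917]
contact_force: [1.0, 0.1, -0.5]
grip_width: 46.1
finger_force: 0.0
[ 492.32 -367.62  207.14] [ 3.14 -0.   -2.92]
```

```bash
python3 -m creep '0.001 0.0015 -0.03 0 0 0 50;0 0 -0.035 0 0 0 50;0 0 -0.027 0 0 0 50;0 0 0 0 0 0 50;0 0 0 0 0 0 0;0 0 0 0 0 0 0;0 0 0 0 0 0 0;0 0 0 0 0 0 0'; python3 -m creep '0 0 0 0 0 0 0;0 0 0 0 0 0 0;0 0 0 0 0 0 0;0 0 0 0 0 0 0;0 0 0 0 0 0 0'
```

```text
time: 15.3
tool_pos: [495.1, -364.9, 117.9]
tcp_rot: [-3.139, 0.002, -2.913]
contact_force: [-0.6, 0.3, 0.6]
grip_width: 23.4
finger_force: 0.0
time: 15.72
tool_pos: [494.6, -364.8, 116.9]
tcp_rot: [-3.14, 0.001, -2.914]
contact_force: [-0.1, -0.1, 5.4]
grip_width: 14.1
finger_force: 30.0
```

```bash
python3 -m creep '0 0 0.03 0 0 0 0;0 0 0.035 0 0 0 0;0 0 0.035 0 0 0 0;0.0056 0.033 0.025 0 0 -0.04 0;0.0056 0.033 0 0 0 -0.04 0;0.0056 0.033 0 0 0 -0.04 0;0.0056 0.033 0 0 0 -0.039 0;0.0056 0.033 0 0 0 0 0' && python3 -m creep '0.0056 0.033 0 0 0 0 0;0.0056 0.033 0 0 0 0 0;0.0056 0.033 0 0 0 0 0;0.0056 0.033 0 0 0 0 0;0.0056 0.033 0 0 0 0 0;0.0056 0.033 0 0 0 0 0;0.0056 0.033 0 0 0 0 0;0.0056 0.033 0 0 0 0 0' && python3 -m creep '0.0056 0.033 0 0 0 0 0;0.0056 0.033 0 0 0 0 0;0.0056 0.033 0 0 0 0 0;0 0 -0.016 0 0 0 0;0 0 0 0 0 0 0;0 0 0 0 0 0 0;0 0 0 0 0 0 0'
python3 - <<'E'
from wing import *
c=viewer.camera_info("wrist");o=readout.get_obs();p=o['tool_pos'];print(p,o['tcp_rot'],o['contact_force'])
im=viewer.capture("wrist")[:,:,::-1].copy();cv2.imwrite("pics/w7.png",im);np.save("c7.npy",c,allow_pickle=True)
x=np.array([np.cos(.069),np.sin(.069),0]);ov=np.array([p[0],p[1],p[2]-105])
print("pred vertex",proj(c,ov-21*x))
print([(v,int(im[v,326,0])) for v in range(180,205)])
E
```

```text
time: 16.38
tool_pos: [521.8, -198.0, 240.5]
tcp_rot: [3.141, -0.001, -3.075]
contact_force: [0.5, 0.5, -1.8]
grip_width: 13.9
finger_force: 30.0
time: 17.05
tool_pos: [566.6, 66.1, 240.3]
tcp_rot: [3.141, -0.001, -3.073]
contact_force: [1.2, 0.2, -2.1]
grip_width: 14.2
finger_force: 30.0
time: 17.63
tool_pos: [583.7, 162.6, 224.7]
tcp_rot: [-3.141, -0.001, -3.073]
contact_force: [0.4, 0.6, -2.0]
grip_width: 14.0
finger_force: 30.0
[583.67 162.58 224.75] [-3.14 -0.   -3.07] [ 0.45  0.62 -2.05]
pred vertex [325.4  192.01]
[(180, 148), (181, 148), (182, 148), (183, 147), (184, 147), (185, 147), (186, 149), (187, 147), (188, 149), (189, 120), (190, 110), (191, 109), (192, 110), (193, 111), (194, 111), (195, 111), (196, 112), (197, 111), (198, 110), (199, 109), (200, 112), (201, 110), (202, 109), (203, 118), (204, 121)]
```

```bash
python3 -m creep '0.0025 -0.0013 0 0 0 0 0;0 0 -0.007 0 0 0 0;0 0 -0.006 0 0 0 0;0 0 -0.003 0 0 0 0;0 0 -0.003 0 0 0 0;0 0 -0.002 0 0 0 0;0 0 0 0 0 0 0;0 0 0 0 0 0 0'; python3 -m creep '0 0 -0.0015 0 0 0 0;0 0 -0.0015 0 0 0 0;0 0 0 0 0 0 0;0 0 0 0 0 0 0'
```

```text
time: 18.35
tool_pos: [586.7, 161.8, 207.3]
tcp_rot: [-3.141, 0.004, -3.072]
contact_force: [-6.2, -2.2, 20.8]
grip_width: 13.8
finger_force: 30.0
time: 18.68
tool_pos: [588.0, 161.8, 206.6]
tcp_rot: [-3.141, 0.009, -3.072]
contact_force: [-6.3, -2.1, 30.2]
grip_width: 13.9
finger_force: 30.0
```

```bash
python3 -m creep '-0.001 -0.0005 0.003 0 0 0 0;-0.001 -0.0005 0 0 0 0 0;0 0 0 0 0 0 0;0 0 0 0 0 0 0'; python3 -m creep '-0.0015 -0.0005 0 0 0 0 0;0 0 0 0 0 0 0;0 0 0 0 0 0 0'
```

```text
time: 19.02
tool_pos: [586.5, 161.4, 207.0]
tcp_rot: [3.141, 0.009, -3.073]
contact_force: [1.6, 0.8, 13.0]
grip_width: 13.5
finger_force: 30.0
time: 19.27
tool_pos: [585.8, 161.2, 207.1]
tcp_rot: [3.14, 0.011, -3.073]
contact_force: [4.8, 0.3, 10.2]
grip_width: 13.7
finger_force: 30.0
```

Socket c also wedges, with its rim about 17 mm up, so it is too narrow as well. I return it.

```bash
python3 -m creep '0 0 0.01 0 0 0 0;0 0 0.028 0 0 0 0;-0.0056 -0.033 0 0 0 0 0;-0.0056 -0.033 0 0 0 0 0;-0.0056 -0.033 0 0 0 0 0;-0.0056 -0.033 0 0 0 0 0;-0.0056 -0.033 0 0 0 0 0;-0.0056 -0.033 0 0 0 0 0' && python3 -m creep '-0.0056 -0.033 0 0 0 0 0;-0.0056 -0.033 0 0 0 0.04 0;-0.0056 -0.033 0 0 0 0.04 0;-0.0056 -0.033 0 0 0 0.04 0;-0.0056 -0.033 0 0 0 0.039 0;-0.0056 -0.033 0 0 0 0 0;-0.0056 -0.033 0 0 0 0 0;-0.0056 -0.033 0 0 0 0 0' && python3 -m creep '-0.0056 -0.033 0 0 0 0 0;-0.0056 -0.032 0 0 0 0 0;0 0 -0.035 0 0 0 0;0 0 -0.035 0 0 0 0;0 0 -0.02 0 0 0 0;0 0 -0.015 0 0 0 0;0 0 0 0 0 0 0;0 0 0 0 0 0 0'
```

```text
time: 19.93
tool_pos: [548.2, -38.7, 241.5]
tcp_rot: [3.141, -0.001, -3.072]
contact_force: [0.9, -0.6, -1.4]
grip_width: 13.9
finger_force: 30.0
time: 20.6
tool_pos: [503.4, -302.7, 241.4]
tcp_rot: [3.14, -0.001, -2.914]
contact_force: [0.0, -0.8, -1.1]
grip_width: 13.7
finger_force: 30.0
time: 21.27
tool_pos: [492.7, -366.0, 136.0]
tcp_rot: [3.139, -0.001, -2.914]
contact_force: [0.7, -0.5, -0.8]
grip_width: 14.0
finger_force: 30.0
```

```bash
python3 -m creep '0 0 -0.01 0 0 0 0;0 0 -0.004 0 0 0 0;0 0 -0.003 0 0 0 0;0 0 -0.002 0 0 0 0;0 0 0 0 0 0 0;0 0 0 0 0 0 0'; python3 -m creep '0 0 -0.0015 0 0 0 0;0 0 -0.001 0 0 0 0;0 0 0 0 0 0 0;0 0 0 0 0 0 0'
```

```text
time: 21.77
tool_pos: [493.3, -366.4, 117.9]
tcp_rot: [-3.141, 0.0, -2.913]
contact_force: [-0.4, 0.1, -1.6]
grip_width: 14.0
finger_force: 30.0
time: 22.1
tool_pos: [493.4, -366.6, 116.6]
tcp_rot: [-3.14, 0.001, -2.913]
contact_force: [-1.7, 0.5, 5.7]
grip_width: 13.6
finger_force: 30.0
```

```bash
python3 -m creep '0 0 0 0 0 0 50;0 0 0 0 0 0 50;0 0 0 0 0 0 50;0 0 0 0 0 0 50;0 0 0.03 0 0 0 50;0 0 0.035 0 0 0 50;0 0 0.03 0 0 0 50' && python3 -m creep '-0.003 0.013 0 0 0 -0.104 50;-0.003 0.013 0 0 0 -0.104 50;-0.003 0.013 0 0 0 -0.104 50;-0.003 0.013 0 0 0 -0.104 50;-0.003 0.013 0 0 0 -0.104 50;-0.0025 0.013 0 0 0 -0.104 50;-0.002 0.013 0 0 0 -0.104 50;0 0 0 0 0 -0.104 50' && python3 -m creep '0 0 0 0 0 0 50;0 0 0 0 0 0 50'
python3 - <<'E'
from wing import *
for n in("top","side"): cv2.imwrite(f"pics/{n}8.png",viewer.capture(n)[:,:,::-1])
c=viewer.camera_info("wrist");cv2.imwrite("pics/w8.png",viewer.capture("wrist")[:,:,::-1]);print(c['origin'],proj(c,[474,-275.7,80]))
E
```

```text
time: 22.68
tool_pos: [493.1, -366.3, 211.3]
tcp_rot: [3.141, -0.0, -2.913]
contact_force: [1.7, 0.4, -0.0]
grip_width: 46.0
finger_force: 0.0
time: 23.35
tool_pos: [473.2, -273.2, 210.1]
tcp_rot: [3.141, -0.001, 2.534]
contact_force: [0.5, -0.4, 0.9]
grip_width: 45.7
finger_force: 0.0
time: 23.52
tool_pos: [473.8, -275.4, 210.2]
tcp_rot: [-3.142, 0.0, 2.541]
contact_force: [-0.0, -0.7, 0.2]
grip_width: 45.7
finger_force: 0.0
[ 416.31 -236.32  303.09] [326.4  213.97]
```

View pics/w8.png

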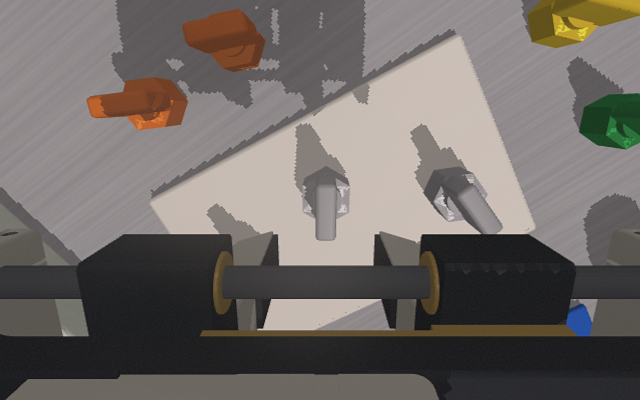

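Socket b sits centred at (326,212), aligned between the fingers, and a stands upright at (465,200). Now I grasp b.

```bash
python3 -m creep '0 0 -0.035 0 0 0 50;0 0 -0.035 0 0 0 50;0 0 -0.025 0 0 0 50;0 0 0 0 0 0 50;0 0 0 0 0 0 0;0 0 0 0 0 0 0;0 0 0 0 0 0 0;0 0 0 0 0 0 0'; python3 -m creep '0 0 0 0 0 0 0;0 0 0 0 0 0 0;0 0 0 0 0 0 0;0 0 0 0 0 0 0;0 0 0 0 0 0 0'
```

```text
time: 24.33
tool_pos: [474.4, -276.0, 117.0]
tcp_rot: [-3.141, 0.003, 2.538]
contact_force: [-0.2, 0.1, 0.1]
grip_width: 23.6
finger_force: 0.0
time: 24.75
tool_pos: [474.1, -275.7, 116.3]
tcp_rot: [-3.142, 0.002, 2.538]
contact_force: [-1.0, 0.0, 6.3]
grip_width: 14.1
finger_force: 30.0
```

```bash
python3 -m creep '0 0 0.03 0 0 0 0;0 0 0.035 0 0 0 0;0 0 0.035 0 0 0 0;0.0086 0.0336 0.025 0 0 0.084 0;0.0086 0.0336 0 0 0 0.084 0;0.0086 0.0336 0 0 0 0.084 0;0.0086 0.0336 0 0 0 0.084 0;0.0086 0.0336 0 0 0 0.084 0' && python3 -m creep '0.0086 0.0336 0 0 0 0.084 0;0.0086 0.0336 0 0 0 0.084 0;0.0086 0.0336 0 0 0 0.084 0;0.0086 0.0336 0 0 0 0 0;0.0086 0.0336 0 0 0 0 0;0.0086 0.0336 0 0 0 0 0;0.0086 0.0336 0 0 0 0 0;0.0086 0.0336 0 0 0 0 0' && python3 -m creep '0 0 -0.016 0 0 0 0;0 0 0 0 0 0 0;0 0 0 0 0 0 0;0 0 0 0 0 0 0'
python3 - <<'E'
from wing import *
c=viewer.camera_info("wrist");o=readout.get_obs();p=o['tool_pos'];print(p,o['tcp_rot'],o['contact_force'])
im=viewer.capture("wrist")[:,:,::-1].copy();cv2.imwrite("pics/w9.png",im)
x=np.array([np.cos(.069),np.sin(.069),0]);ov=np.array([p[0],p[1],p[2]-104.3])
print("pred vertex",proj(c,ov-21*x))
print([(v,int(im[v,326,0])) for v in range(180,205)])
E
```

```text
time: 25.42
tool_pos: [516.3, -106.6, 239.6]
tcp_rot: [3.141, -0.0, 2.962]
contact_force: [-0.1, -0.0, -1.8]
grip_width: 13.9
finger_force: 30.0
time: 26.08
tool_pos: [585.1, 162.4, 239.3]
tcp_rot: [-3.142, -0.001, -3.073]
contact_force: [0.5, -0.2, -2.6]
grip_width: 13.9
finger_force: 30.0
time: 26.42
tool_pos: [585.1, 159.8, 223.7]
tcp_rot: [-3.141, -0.001, -3.074]
contact_force: [-0.4, -0.1, -2.3]
grip_width: 13.9
finger_force: 30.0
[585.09 159.76 223.7 ] [-3.14 -0.   -3.07] [-0.41 -0.1  -2.31]
pred vertex [325.34 192.31]
[(180, 147), (181, 146), (182, 147), (183, 148), (184, 147), (185, 148), (186, 148), (187, 147), (188, 146), (189, 146), (190, 141), (191, 113), (192, 104), (193, 111), (194, 111), (195, 110), (196, 110), (197, 111), (198, 110), (199, 109), (200, 110), (201, 110), (202, 110), (203, 108), (204, 110)]
```

```bash
python3 -m creep '0.0008 0.0012 0 0 0 0 0;0 0 -0.007 0 0 0 0;0 0 -0.006 0 0 0 0;0 0 -0.003 0 0 0 0;0 0 -0.003 0 0 0 0;0 0 -0.002 0 0 0 0;0 0 0 0 0 0 0;0 0 0 0 0 0 0'; python3 -m creep '0 0 -0.0015 0 0 0 0;0 0 -0.0015 0 0 0 0;0 0 0 0 0 0 0;0 0 0 0 0 0 0'
```

```text
time: 27.13
tool_pos: [585.8, 161.7, 202.3]
tcp_rot: [-3.142, -0.001, -3.073]
contact_force: [-1.6, -0.4, -2.5]
grip_width: 14.0
finger_force: 30.0
time: 27.47
tool_pos: [585.8, 161.7, 199.3]
tcp_rot: [-3.141, -0.001, -3.073]
contact_force: [-0.3, -1.5, -3.1]
grip_width: 13.8
finger_force: 30.0
```

Socket b goes down freely, with its rim already at about 95. I continue to the seat at a TCP height of about 189.

```bash
python3 -m creep '0 0 -0.003 0 0 0 0;0 0 -0.003 0 0 0 0;0 0 -0.002 0 0 0 0;0 0 -0.001 0 0 0 0;0 0 0 0 0 0 0;0 0 0 0 0 0 0'; python3 -m creep '0 0 -0.0015 0 0 0 0;0 0 -0.0015 0 0 0 0;0 0 0 0 0 0 0;0 0 0 0 0 0 0'
```

```text
time: 27.97
tool_pos: [585.8, 161.7, 190.0]
tcp_rot: [-3.142, -0.001, -3.073]
contact_force: [-2.9, -1.5, -2.7]
grip_width: 13.7
finger_force: 30.0
time: 28.3
tool_pos: [585.8, 161.7, 189.3]
tcp_rot: [-3.141, 0.001, -3.073]
contact_force: [-7.0, -2.9, 9.3]
grip_width: 13.5
finger_force: 30.0
```

```bash
python3 -m creep '-0.001 -0.0005 0 0 0 0 0;0 0 0 0 0 0 0;0 0 0 0 0 0 0;0 0 0 0 0 0 0;0 0 0 0 0 0 0'
python3 - <<'E'
from h import *
im=viewer.capture("side")[:,:,::-1];t=viewer.capture("top")[:,:,::-1]
a=cv2.resize(im[120:360,220:400],None,fx=2,fy=2);b=cv2.resize(t[140:290,150:510],None,fx=1.1,fy=1.1)
v=np.zeros((480,360+b.shape[1],3),np.uint8);v[:,:360]=a;v[:b.shape[0],360:]=b;cv2.imwrite("pics/fin.png",v)
E
```

```text
time: 28.72
tool_pos: [585.5, 161.6, 189.3]
tcp_rot: [3.141, 0.003, -3.073]
contact_force: [-4.0, -0.8, 7.8]
grip_width: 13.8
finger_force: 30.0
```

View pics/fin.png

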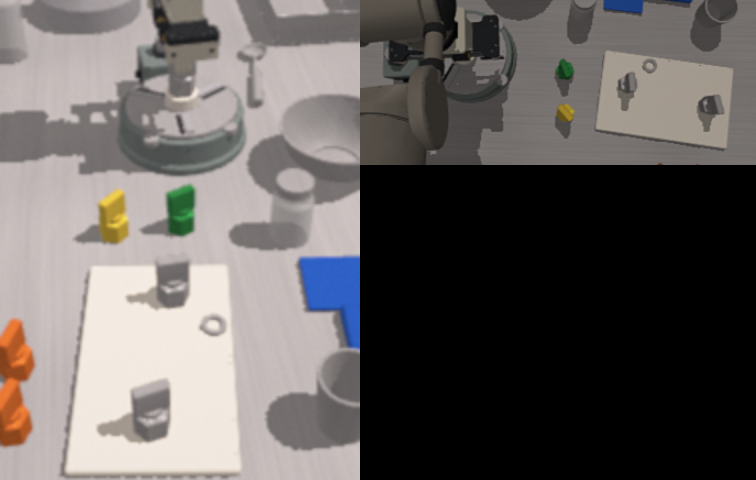

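The side view shows a and c upright on the board at (172,280) and (152,410), and b on the hub at (183,85). Nothing else has moved, so I hand in.

```bash
python3 -c "
from plant import order
print(order.close_job())"
```

```text
the job is handed in; nothing more can be done
None
```

I pushed the plunger to its stop and released it, found that socket b fits, and handed in still gripping it seated on the nut; a and c were too narrow and stand upright on the board (no verdict was returned).

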